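# Seat the ring holder in the sprung bench socket and hold it on its stop

### The arm

A 7-joint arm with a two-finger parallel gripper is mounted at the origin on the work surface. World frame = base frame: x ahead of the robot, y to its left, z up, the work surface at z = 0. Lengths are in m, angles in rad, forces in N, time in s.
With the tool pointing down it reaches from about 0.425 to 0.925 m from the base axis. Payload 6.8 kg.
Tool frame: the origin (TCP) lies on the centre line of the jaws, within the pads' length; the fingertips stand 14 mm ahead of it and the grasp point (between the pads) lies 5 mm behind it (bot.finger_overhang is the distance from the TCP to the fingertips, in m); z points along the fingers, y is the line along which they close (so a half turn about z gives the same grasp; the last joint's range is limited). The gripper opens to 85 mm and grips with 20 to 120 N. Pads are 22 mm wide; open, the fingers measure 114 mm over their backs; the gripper's body (76 mm by 85 mm) begins 54 mm behind the grasp point. The pads swing forward as they close: fully open they stand 13 mm farther back than shut.
Start: joints at [1.075, 0.477, 0.022, 1.555, -0.011, 1.109, -0.083], TCP at [0.255, -0.625, 0.205] pointing down, gripper open.
Joint ranges: [-2.96, 2.96], [-0.34, 2.1], [-1.41, 1.46], [0.24, 2.44], [-1.37, 4.51], [0.17, 1.92], [-2.96, 2.96]. Speed limits (rad/s): [2.39, 2.39, 3.14, 3.14, 3.14, 3.14, 3.14].

### API

Orientations are given as a unit quaternion [w, x, y, z].
In Python, from station import bot gives the robot as it stands.
- The arm moves only by the shell command python3 -m inch 'ROWS' [OPENING] [FORCE]. ROWS is JSON, a list of rows, each a list of 4 numbers: the shift along the tool's x, y, z in m, then the turn about the tool's z in degrees. A call has 1 to 12 rows; each row shifts and turns the commanded pose from where the row before left it, along the tool's axes as they then stand; what a row does not reach is not made up. A row lasts 1/10 s, in which the tool goes at most 50 mm and 8.59 degrees, less where a joint would pass 70% of its speed; a pose out of reach is approached as far as the arm can. A call is refused whole if a number of a shift passes 0.05 or a number of a turn 8.59, either way. A call with a gripper value outside its range is refused whole. OPENING is the finger opening in m, from 0 to 0.0854, set as the call begins (- or left out, the last holds). The fingers move at their own pace and stop on an object; FORCE is the grip in N (left out, the last holds). Time passes only in rows, so rows that do not move let the fingers close. It gives the time, the measured TCP pose, the force, the opening and the grip force at its end, in the units of the state.
- bot.get_obs(): the state, without advancing time (a new reading comes with each control period).
- bot.read_camera(name): name is "scene" or "side" or "wrist"; returns a dict with "color" (420x560x3 uint8, red, green, blue), "mtx" (3x3 intrinsics, pixels), "world_from_camera" (4x4, takes a point from camera to world coordinates); the wrist camera has in their place "hand_eye" (4x4, takes a point from camera to tool coordinates, whose origin is the TCP and whose axes are the flange's). Camera axes: x right, y up, looking along -z (the intrinsics and any distortion apply to the point x, -y, -z); pixel columns grow to the right and rows downward; lengths in m; the calibration is good to about 2 mm. A picture is of the moment at which its call begins: read the wrist's pose just before it. There is no depth.
- bot.hand_in(): hands the job in; it is judged then, once.
The state is a dict: "t": time; "q": joint angles; "joint_vel": joint speeds; "joint_torque": joint torques, N m; "eef_pos": TCP position; "tool_rot": TCP orientation; "contact_force": force on the tool from outside, world axes, zero at the start; "torque": the same for the moment, N m; "gripper_width": opening from 0.0 (shut) to 1.0 (fully open); "grasp_force": force on a finger pad.
Only numpy, scipy, OpenCV 4.12 (cv2) and the standard library are available. Lean on these libraries where they do the work, as an engineer would, in place of code of your own. Each camera call takes 0.05 s, during which the arm holds its last target. There are 200 camera calls.

### The job

Swing the cam lever of the dark steel bench fixture all the way over to free its sprung plunger. Then take the brown wooden-handled ring holder with the gold ring out of the stand and push it straight down into the fixture's socket, against the spring, until its flange bears firmly on the brass collar, without ramming it. Finish still holding it pressed down there; leave the lever open, and leave the spare holder and the other things where they are.

Things in the scene. Friction and masses are not known exactly. Their poses are not given: they have to be found in the camera images.
- socket_mouth (a point): Centre of the socket's mouth, on the flat top of the brass stop collar (44 mm across, bore 23 mm), 70 mm above the bench, atop a round turret 41 mm across on the dark steel fixture (block 84 x 150 x 30 mm, fixed; its centre lies 35 mm to -y of here). Axes are the block's: z up, y along its length from lever to socket, x across it away from the robot. The socket is upright.
- collar: The brass stop collar itself, the hard stop: ring of 44 mm outside, 23 mm bore, 6 mm thick; origin at the centre of its underside, 64 mm above the bench; axes as socket_mouth.
- plunger (a joint): Red sprung plunger in the socket, m pressed down: 0 at rest (flat top 20 mm below the mouth), 0.010 when a holder's flange sits on the collar; its own travel ends at 0.014. Spring about 5 N at 0, plus 0.6 N per mm: 11 N at 0.010; it pushes the holder back up if let go. While the cam lever is shut the plunger is locked near 0.
- cam_lever (a joint): Cam lever of the fixture, turning level about an upright pivot, rad: 0 shut (arm points to the block's -x, plunger locked; starts within 0 to 0.2), grows anticlockwise seen from above to 1.57, fully open at its end stop (arm points to the block's -y, away from the socket). It stays where it is left; about 1 N at the knob moves it.
- lever_pivot (a point): Point on the lever's pivot axis at the height of the middle of its knob, 54 mm above the bench; axes of the block (x, y as socket_mouth). 57 mm to -y of the socket axis.
- lever_knob (a point): Middle of the lever's red upright knob, a round peg 18 mm across and 36 mm tall (36 to 72 mm above the bench), 72 mm from the pivot axis; the flat arm below it is 12 mm wide with its top 44 mm above the bench. Turns with the lever; its -x axis points outward from the pivot.
- holder_grip (a point): Middle of the brown wood handle of the ring holder with the gold ring: upright, round, 28 mm across, 50 mm tall; nub and ring reach 36 mm above this point. Steel flange below, 40 mm across, 6 mm thick, underside 31 mm below this point; then a shank 20 mm across, 30 mm long, taper-tipped, ending 61 mm below. z up. About 0.16 kg. Starts in either hole of the stand, flange on its top.
- holder: The same ring holder; origin at the tip of its shank, z up along it. Seated, its origin is 30 mm below the socket mouth.
- stand: Pale wooden stand 70 x 160 x 35 mm fixed on the bench; origin at the centre of its underside, y along its length. Two upright holes 25 mm across at 50 mm to each side along y, one with the ring holder, one with the spare.
- spare_grip (a point): Same point of the spare holder, same shape but black handle and silver ring, in the other hole; leave it.
- spare: The spare holder; origin at its shank tip. Leave it.
- jar: Closed amber jar, 60 mm across, 60 mm tall, standing; origin at its underside. Bystander.
- mandrel: Steel cone stand, base 48 mm across, 120 mm tall, standing; origin at its underside. Bystander.
- hammer: Hammer lying on the bench; origin under its middle. Bystander.
Things that resemble listed ones, but are neither listed nor needed, are in the scene too. There is more than one size of the part that bears socket_mouth; the job needs the larger. What is shaped like the holder but turquoise is not meant.

How it is judged:
On the way, in this order (a step that is already met when the one before it is completed fails the run):
1. the cam lever is swung open, with the plunger untouched (value of joint cam_lever above 1.3 rad and value of joint plunger below 0.002 m), for 0.2 s.
2. the ring holder is lifted clear of the stand (z of holder in the frame of stand above 0.04 m), for 0.1 s.
At the end, for the whole second after the job is handed in: Through the last second the fingers hold the ring holder in the socket: tip within 4 mm of its axis, over 28.5 mm deep, upright within 4 degrees, plunger pressed over 8.5 mm, flange bearing on the brass collar with 1.5 to 50 N, at rest, and the lever still open (over 1.2 rad) (value of joint cam_lever above 1.2 rad and value of joint plunger above 0.0085 m and horizontal distance between holder and socket_mouth below 0.004 m and z of holder in the frame of socket_mouth below -0.0285 m and angle between holder's own z axis and vertical below 0.07 rad and contact force between holder and collar between 1.5 and 50 N and contact force between the fingers and holder above 2 N and linear speed of holder below 0.01 m/s); the arm keeps its last pose, push and grip.
It fails at once if the holder is rammed on the collar (over 70 N) (contact force between holder and collar above 70 N).
It fails at once if the spare holder is disturbed (distance of spare from where it was at the start of the episode above 0.02 m or angle between spare's own z axis and vertical above 0.4 rad).
It fails at once if the jar, cone or hammer is disturbed (distance of any of jar, mandrel, hammer from where it was at the start of the episode above 0.03 m).
It also fails if it takes over 58 s, if anything falls off the work surface, if the arm or the gripper's body presses on something with over 40 N, if the wrist force passes 120 N, or if a joint passes its speed limit or range.

## Working session

There is one attempt and no reset: what is moved stays moved. The work goes in short steps, Python scripts to look and compute and a shell command to move; the robot and the scene stay as the last step left them, time stands still between calls to the robot, and variables do not carry over. Pictures are saved under pics/ and viewed, at most 10 in all, crops included, and the job is handed in when it is done.

```bash
mkdir -p pics
cat > h.py <<'E'
import numpy as np, cv2
from station import bot
from scipy.spatial.transform import Rotation as R
def T():
    o=bot.get_obs(); M=np.eye(4); q=o['tool_rot']; M[:3,:3]=R.from_quat([q[1],q[2],q[3],q[0]]).as_matrix(); M[:3,3]=o['eef_pos']; return M
def grab(n):
    t=T(); c=bot.read_camera(n); W=c['world_from_camera'] if 'world_from_camera' in c else t@np.array(c['hand_eye'])
    return c['color'],np.array(c['mtx']),np.array(W),c
def ray(K,W,u,v):
    d=np.linalg.inv(K)@[u,v,1]; d=np.array([d[0],-d[1],-d[2]]); return W[:3,3],W[:3,:3]@d
def onz(K,W,u,v,z):
    p,d=ray(K,W,u,v); return p+d*(z-p[2])/d[2]
def save(n,im): cv2.imwrite('pics/'+n,im[:,:,::-1])
E
python3 - <<'E'
from h import *
ims=[]
for n in('scene','side','wrist'):
    im,K,W,c=grab(n); save(n+'0.png',im); np.savez(n+'0.npz',im=im,K=K,W=W); print(n,[k for k in c],K.tolist(),W.round(3).tolist())
    for k in c:
        if 'dist' in k: print(k,c[k])
o=bot.get_obs();print(o['eef_pos'],o['tool_rot'],o['t'])
E
```

```text
scene ['color', 'mtx', 'world_from_camera'] [[431.22103774307607, 0.0, 287.3753166435317], [0.0, 431.22103774307607, 206.5531684272673], [0.0, 0.0, 1.0]] [[0.766, -0.375, 0.522, 1.189], [0.642, 0.421, -0.64, -0.782], [0.02, 0.826, 0.564, 0.737], [0.0, 0.0, 0.0, 1.0]]
side ['color', 'mtx', 'world_from_camera'] [[518.9829072915398, 0.0, 280.3904662303128], [0.0, 518.9829072915398, 216.31811955072493], [0.0, 0.0, 1.0]] [[-0.799, 0.435, -0.416, 0.048], [-0.602, -0.573, 0.556, 0.686], [0.004, 0.694, 0.719, 0.992], [0.0, 0.0, 0.0, 1.0]]
wrist ['color', 'mtx', 'hand_eye'] [[290.00213352276245, 0.0, 276.4527758191958], [0.0, 290.00213352276245, 216.6245507617332], [0.0, 0.0, 1.0]] [[0.377, 0.876, 0.299, 0.332], [-0.926, 0.358, 0.12, -0.592], [-0.002, -0.322, 0.947, 0.373], [0.0, 0.0, 0.0, 1.0]]
[ 0.25505415 -0.62445463  0.2045636 ] [-6.55742338e-04  9.81263270e-01  1.92670527e-01 -1.79799688e-04] 0.15
```

View pics/scene0.png

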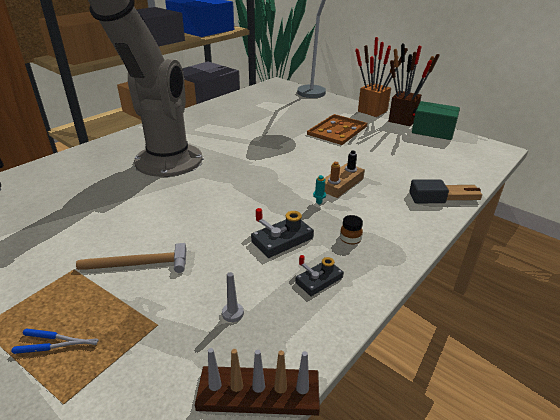

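View pics/side0.png

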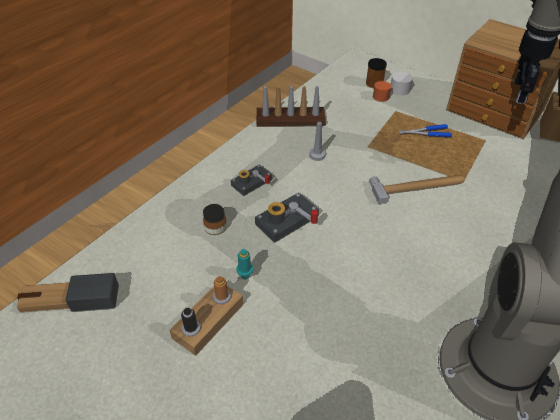

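The larger fixture is at scene (283,232) / side (287,215), with its collar at scene (293,217) / side (276,209) and its knob at (259,214) / (314,215). The brown handle is at (335,171) / (221,288), the spare at (352,160) / (189,320), and the turquoise decoy at (320,190) / (244,262).

Run:
```python
from h import *
D={n:np.load(n+'0.npz') for n in('scene','side')}
def blob(n,f,near,r=14):
    d=D[n];hsv=cv2.cvtColor(d['im'],cv2.COLOR_RGB2HSV).astype(int)
    m=f(hsv[...,0],hsv[...,1],hsv[...,2]); yy,xx=np.mgrid[:420,:560]; m&=(np.hypot(xx-near[0],yy-near[1])<r)
    ys,xs=np.nonzero(m); return np.array([(xs.min()+xs.max())/2,(ys.min()+ys.max())/2]),len(xs),(xs.min(),xs.max(),ys.min(),ys.max())
red=lambda h,s,v:((h<6)|(h>172))&(s>150)&(v>60)
gold=lambda h,s,v:(h>15)&(h<32)&(s>120)&(v>70)
brown=lambda h,s,v:(h>5)&(h<17)&(s>110)&(v>60)
blk=lambda h,s,v:(v<45)
teal=lambda h,s,v:(h>80)&(h<100)&(s>120)
for nm,f,a,b,r in(('collar',gold,(293,217),(276,209),12),('knob',red,(259,214),(314,215),12),('brown',brown,(335,171),(221,288),11),('black',blk,(352,160),(189,320),13),('teal',teal,(320,190),(244,262),18)):
    A=[];B=[];o=[]
    for n,p in(('scene',a),('side',b)):
        c,k,bb=blob(n,f,p,r);o.append((c.tolist(),k,tuple(map(int,bb))))
        p0,d=ray(D[n]['K'],D[n]['W'],*c);d/=np.linalg.norm(d);P=np.eye(3)-np.outer(d,d);A.append(P);B.append(P@p0)
    x=np.linalg.solve(sum(A),sum(B)); print(nm,x.round(4),o, [round(float(np.linalg.norm(A[i]@x-B[i])),4) for i in(0,1)])
```

```text
collar [ 0.6082 -0.0445  0.0682] [([293.5, 215.5], 107, (286, 301, 211, 220)), ([276.0, 208.0], 136, (268, 284, 202, 214))] [0.0006, 0.0006]
knob [ 0.5227 -0.0899  0.0553] [([258.5, 214.5], 70, (256, 261, 208, 221)), ([314.0, 216.0], 78, (311, 317, 210, 222))] [0.0005, 0.0005]
brown [0.5565 0.2273 0.0699] [([335.5, 171.0], 196, (326, 345, 162, 180)), ([219.0, 288.0], 222, (211, 227, 278, 298))] [0.0001, 0.0001]
black [0.5537 0.3236 0.0695] [([351.5, 160.0], 126, (347, 356, 151, 169)), ([189.0, 319.0], 209, (182, 196, 308, 330))] [0.0, 0.0]
teal [0.566  0.1298 0.0528] [([319.0, 189.0], 223, (313, 325, 175, 203)), ([244.5, 263.0], 288, (237, 252, 249, 277))] [0.0002, 0.0002]
```

```bash
python3 -m inch '[[0.036,-0.032,0,0],[0.036,-0.032,0,0],[0.036,-0.032,0,0],[0.036,-0.032,0,0],[0.036,-0.032,0,0],[0.036,-0.032,0,0],[0.036,-0.032,0,0],[0.036,-0.032,0,0],[0.036,-0.032,0,0],[0.036,-0.032,0,0],[0.036,-0.032,0,0],[0,0,0,0]]' 0.034 && python3 -m inch '[[0.03,-0.03,0,7.5],[0,0,0,7.5],[0,0,0,7.5],[0,0,0,7.5],[0,0,0,0],[0,0,0,0]]'
python3 - <<'E'
from h import *
im,K,W,c=grab('wrist'); save('w1.png',im); np.savez('w1.npz',im=im,K=K,W=W); print(T().round(4),bot.get_obs()['gripper_width'])
E
```

```text
t: 1.35
eef_pos: [0.4916, -0.1417, 0.2055]
tool_rot: [-0.001, 0.98, 0.198, 0.001]
contact_force: [-0.0, 0.6, 0.3]
gripper_width: 0.399
grasp_force: 0.0
t: 1.95
eef_pos: [0.505, -0.1105, 0.2052]
tool_rot: [0.0, 0.998, -0.066, -0.0]
contact_force: [-0.6, -0.2, -0.4]
gripper_width: 0.399
grasp_force: 0.0
[[ 9.912e-01 -1.326e-01 -2.000e-04  5.050e-01]
 [-1.326e-01 -9.912e-01 -1.000e-04 -1.104e-01]
 [-2.000e-04  1.000e-04 -1.000e+00  2.052e-01]
 [ 0.000e+00  0.000e+00  0.000e+00  1.000e+00]] 0.40125196693124143
```

View pics/w1.png

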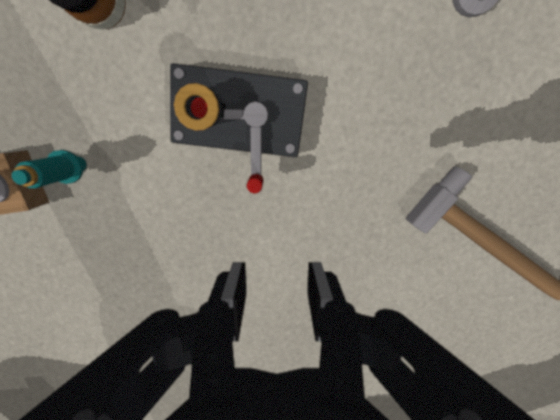

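The wrist view shows the collar at (196,107), the lever pivot at (255,113) and the knob at (255,184). I'll refine these positions.

```bash
cat > m.py <<'E'
from h import *
def cen(im,f,near,r):
    hsv=cv2.cvtColor(im,cv2.COLOR_RGB2HSV).astype(int);m=f(hsv[...,0],hsv[...,1],hsv[...,2]);yy,xx=np.mgrid[:420,:560];m&=np.hypot(xx-near[0],yy-near[1])<r
    h=cv2.convexHull(np.argwhere(m)[:,::-1].astype(np.int32)); (c,rad)=cv2.minEnclosingCircle(h); e=cv2.fitEllipse(h); return e[0],c,rad
red=lambda h,s,v:((h<6)|(h>172))&(s>150)&(v>60)
gold=lambda h,s,v:(h>13)&(h<32)&(s>120)&(v>70)
brown=lambda h,s,v:(h>5)&(h<17)&(s>110)&(v>60)
E
python3 - <<'E'
from m import *
d=np.load('w1.npz');im,K,W=d['im'],d['K'],d['W']
c=cen(im,gold,(197,107),32); k=cen(im,red,(255,184),14); print(c,k)
s=onz(K,W,*c[0],.070)[:2]; kn=onz(K,W,*k[0],.072)[:2]; print('socket',s,'knob',kn, 'R', np.linalg.norm(onz(K,W,c[0][0]+c[2],c[0][1],.07)[:2]-s))
for z in(.044,.054): print('piv',onz(K,W,255,113,z)[:2])
for p in((179,73),(297,88),(290,149),(178,135)): print(onz(K,W,*p,.03)[:2].round(4))
r=kn-s; sn=(r@r-.072**2-.057**2)/(2*.057*.072); th=np.arcsin(sn); b=np.array([-.072*np.cos(th),-.057-.072*sn]); psi=np.arctan2(r[1],r[0])-np.arctan2(b[1],b[0]); psi=(psi+np.pi)%(2*np.pi)-np.pi
ny=np.array([np.sin(psi),-np.cos(psi)]); pv=s+.057*ny; print('theta',th,'psi deg',np.degrees(psi),'pivot',pv,'open',pv+.072*ny)
M=T(); dd=kn-M[:2,3]; print('to knob in tool',M[:2,:2].T@dd)
E
```

```text
((195.9805908203125, 106.30323791503906), (195.3445587158203, 106.72798156738281), 24.211517333984375) ((254.66310119628906, 183.3473358154297), (255.0, 183.5), 9.013978004455566)
socket [ 0.60826828 -0.04393648] knob [ 0.52528171 -0.08902372] R 0.023703440449285868
piv [ 0.59509071 -0.09846981]
piv [ 0.59485214 -0.09914668]
[ 0.6461 -0.0232]
[ 0.6146 -0.1468]
[ 0.5512 -0.1316]
[ 0.5838 -0.0067]
theta 0.05932206612850986 psi deg -11.930471635717312 pivot [ 0.59648498 -0.09970523] open [ 0.58160081 -0.17014997]
to knob in tool [ 0.017275   -0.02392618]
```

```bash
python3 -m inch '[[0.016,-0.0234,0,0],[0,0,0.03,0],[0,0,0.03,0],[0,0,0.03,0],[0,0,0.025,0],[0,0,0.014,0],[0,0,0.014,0],[0,0,0,0],[0,0,0,0],[0,0,0,0]]' 0.03
```

```text
t: 3.0
eef_pos: [0.5252, -0.0892, 0.0634]
tool_rot: [0.0, 0.998, -0.068, 0.001]
contact_force: [-0.6, -0.9, 1.7]
gripper_width: 0.348
grasp_force: 0.0
```

```bash
python3 -m inch '[[0.0002,0.005,0,-4],[0.0002,0.005,0,-4],[0.0002,0.005,0,-4],[0.0002,0.005,0,-4],[0.0002,0.005,0,-4],[0.0002,0.005,0,-4],[0.0002,0.005,0,-4],[0.0002,0.005,0,-4],[0.0002,0.005,0,-4],[0.0002,0.005,0,-4],[0,0,0,0],[0,0,0,0]]'
python3 -c "
from h import *
M=T();r=M[:2,3]-[.594,-.0991];print(np.hypot(*r),np.degrees(np.arctan2(r[1],r[0])),M.round(3))"
```

```text
t: 4.2
eef_pos: [0.5352, -0.1371, 0.063]
tool_rot: [0.0, 0.961, 0.276, 0.0]
contact_force: [0.1, 0.9, -0.1]
gripper_width: 0.351
grasp_force: 0.0
0.0700390995591388 -147.11654577598412 [[ 0.847  0.531  0.001  0.535]
 [ 0.531 -0.847 -0.    -0.137]
 [ 0.001  0.001 -1.     0.063]
 [ 0.     0.     0.     1.   ]]
```

```bash
python3 -m inch '[[0.0001,0.005,0,-4],[0.0001,0.005,0,-4],[0.0001,0.005,0,-4],[0.0001,0.005,0,-4],[0.0001,0.005,0,-4],[0.0001,0.005,0,-4],[0.0001,0.005,0,-4],[0.0001,0.005,0,-4],[0.0001,0.005,0,-4],[0.0001,0.005,0,-4],[0.0001,0.005,0,-4],[0,0,0,0]]' && python3 -m inch '[[0,0.002,0,0],[0,0.002,0,0],[0,0.001,0,0],[0,0,0,0]]'
python3 -c "
from h import *
M=T();r=M[:2,3]-[.594,-.0991];print(np.hypot(*r),np.degrees(np.arctan2(r[1],r[0])),M.round(3))"
```

```text
t: 5.4
eef_pos: [0.5785, -0.1689, 0.0626]
tool_rot: [0.0, 0.787, 0.617, 0.0]
contact_force: [-0.8, -0.4, -0.8]
gripper_width: 0.351
grasp_force: 0.0
t: 5.8
eef_pos: [0.5829, -0.1702, 0.0624]
tool_rot: [0.0, 0.787, 0.617, -0.0]
contact_force: [0.5, 0.4, 0.8]
gripper_width: 0.352
grasp_force: 0.0
0.07196358873385882 -98.91266476715188 [[ 0.239  0.971  0.     0.583]
 [ 0.971 -0.239 -0.    -0.17 ]
 [-0.     0.    -1.     0.062]
 [ 0.     0.     0.     1.   ]]
```

```bash
python3 -m inch '[[0,0.0015,0,0],[0,0.0015,0,0],[0,0,0,0],[0,0,0,0]]' && python3 -m inch '[[0,-0.004,0,0],[0,0,-0.02,0],[0,0,-0.04,0],[0,0,-0.04,0],[0,0,-0.04,0],[0,0,0,0],[0,0,0,0]]'
python3 - <<'E'
from h import *
im,K,W,c=grab('wrist'); save('w2.png',im); np.savez('w2.npz',im=im,K=K,W=W); print(T().round(4))
E
```

```text
t: 6.2
eef_pos: [0.5857, -0.171, 0.0623]
tool_rot: [-0.0, 0.787, 0.617, -0.0]
contact_force: [-0.3, 1.0, 0.5]
gripper_width: 0.352
grasp_force: 0.0
t: 6.9
eef_pos: [0.582, -0.1701, 0.2032]
tool_rot: [0.001, 0.787, 0.617, 0.0]
contact_force: [-0.6, -0.5, -0.7]
gripper_width: 0.35
grasp_force: 0.0
[[ 2.384e-01  9.712e-01 -8.000e-04  5.811e-01]
 [ 9.712e-01 -2.384e-01 -3.000e-04 -1.701e-01]
 [-5.000e-04 -7.000e-04 -1.000e+00  2.018e-01]
 [ 0.000e+00  0.000e+00  0.000e+00  1.000e+00]]
```

View pics/w2.png

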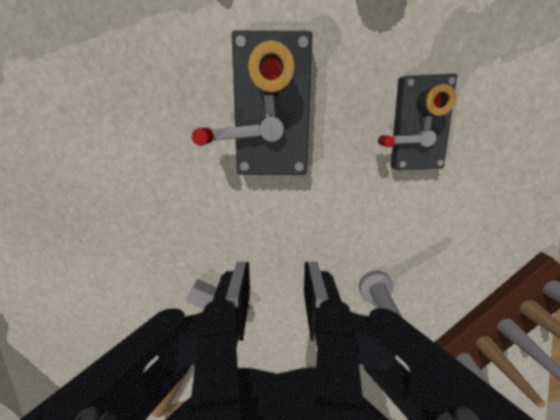

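The lever has not moved: the knob is at (202,136) and the pivot at (271,129), the same relative angle as before. I'll check where the fingers actually were relative to the knob.

Run:
```python
from m import *
M2=np.array([[.2384,.9712,-.0008,.5811],[.9712,-.2384,-.0003,-.1701],[-.0005,-.0007,-1,.2018],[0,0,0,1]])
d=np.load('w2.npz');K,W,im=d['K'],d['W'],d['im']
H=np.linalg.inv(M2)@W; print('handeye',H.round(3).tolist(),bot.finger_overhang)
def proj(p):
    c=np.linalg.inv(H)@np.r_[p,1]; q=K@[c[0],-c[1],-c[2]]; return (q[:2]/q[2]).round(1)
for p in([0,.015,.014],[0,-.015,.014],[0,.015,0],[0,-.015,0],[0,0,.014],[.011,.015,.014],[-.011,.015,.014]): print(p,proj(p))
c=cen(im,gold,(271,67),32); k=cen(im,red,(202,136),14)
print(onz(K,W,*c[0],.07),onz(K,W,*k[0],.072))
for n in('scene','side'):
    D=np.load(n+'0.npz');
s=cv2.resize(im[230:360,200:360],(640,520),interpolation=cv2.INTER_CUBIC); save('c2.png',s)
```

```text
handeye [[-0.001, 0.947, 0.322, 0.084], [1.0, 0.002, -0.002, 0.0], [-0.003, 0.322, -0.947, -0.17], [0.0, 0.0, 0.0, 1.0]] 0.014
[0, 0.015, 0.014] [297.4 245.9]
[0, -0.015, 0.014] [254.1 246. ]
[0, 0.015, 0] [299. 255.]
[0, -0.015, 0] [252.6 255.1]
[0, 0, 0.014] [275.8 246. ]
[0.011, 0.015, 0.014] [297.8 231.2]
[-0.011, 0.015, 0.014] [297.1 260.2]
[ 0.60784863 -0.04300787  0.07      ] [ 0.52584606 -0.08723848  0.072     ]
```

View pics/c2.png

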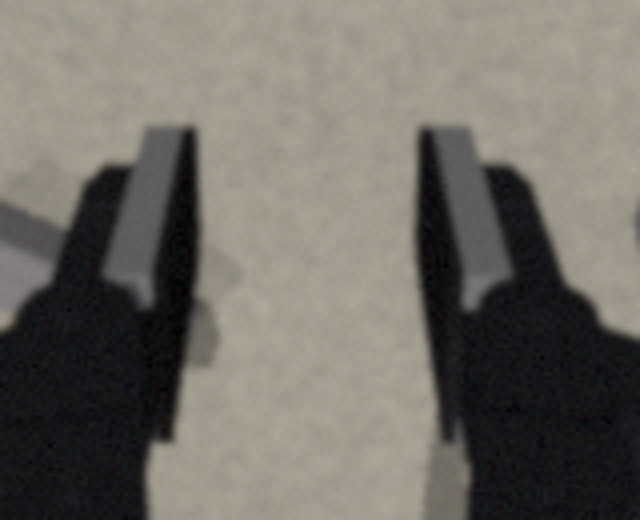

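The pad tips appear at about (248,262) and (305,262). That is lower in the image than nominal tips should be, so they sit farther back than assumed and passed above the knob. I'll quantify that.

Run:
```python
from m import *
M=T();d=np.load('w2.npz');K=d['K'];W=d['W']
M2=np.array([[.2384,.9712,-.0008,.5811],[.9712,-.2384,-.0003,-.1701],[-.0005,-.0007,-1,.2018],[0,0,0,1]])
H=np.linalg.inv(M2)@W
for px in((248,262),(305,262),(226,300),(238,307),(243,338)):
    p,q=ray(K,H,*px)
    for x in(.011,0,-.011): print(px,x,(p+q*(x-p[0])/q[0]).round(4))
ims=[]
for n in('scene','side'):
    im,K,W,c=grab(n); C=np.linalg.inv(W)@M@[0,0,.0,1]; q=K@[C[0],-C[1],-C[2]]; u,v=q[:2]/q[2]; print(n,u,v)
    C=np.linalg.inv(W)@M@[0,0,.014,1]; q=K@[C[0],-C[1],-C[2]]; print('tip',q[:2]/q[2])
    u,v=int(u),int(v); x0,y0=max(u-45,0),max(v-45,0); s=im[y0:y0+90,x0:x0+90].copy(); print('crop',x0,y0); ims.append(cv2.resize(s,(390,390),interpolation=cv2.INTER_CUBIC))
save('tip.png',np.hstack(ims))
```

```text
(248, 262) 0.011 [ 0.011  -0.0149 -0.0305]
(248, 262) 0 [ 0.     -0.0171 -0.0095]
(248, 262) -0.011 [-0.011  -0.0194  0.0115]
(305, 262) 0.011 [ 0.011   0.0156 -0.0306]
(305, 262) 0 [ 0.      0.018  -0.0097]
(305, 262) -0.011 [-0.011   0.0203  0.0113]
(226, 300) 0.011 [ 0.011  -0.0211 -0.0647]
(226, 300) 0 [ 0.     -0.0243 -0.0489]
(226, 300) -0.011 [-0.011  -0.0275 -0.0331]
(238, 307) 0.011 [ 0.011  -0.0154 -0.0695]
(238, 307) 0 [ 0.     -0.0178 -0.0544]
(238, 307) -0.011 [-0.011  -0.0201 -0.0393]
(243, 338) 0.011 [ 0.011  -0.0115 -0.0872]
(243, 338) 0 [ 0.     -0.0133 -0.0747]
(243, 338) -0.011 [-0.011  -0.015  -0.0623]
scene 251.916824626748 187.90587689517528
tip [252.07016507 192.94324579]
crop 206 142
side 315.685585454957 145.08205726795038
tip [315.39041477 149.59724257]
crop 270 100
```

View pics/tip.png

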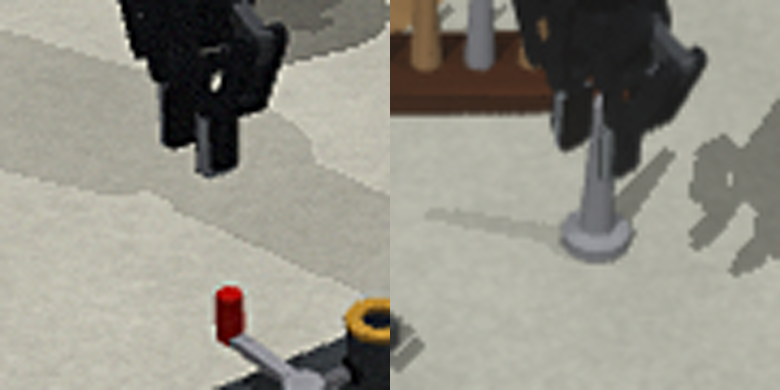

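Both views put the real fingertips about 39 mm higher than the nominal TCP implies: seen at scene row 179 against 193 expected. The horizontal position is right. I'll redo the swing 39 mm lower.

```bash
python3 -m inch '[[0.033,-0.037,0,0],[0.033,-0.037,0,0],[0,0,0,8.4],[0,0,0,8.4],[0,0,0,8.4],[0,0,0,8.4],[0,0,0,8.4],[0,0,0,8.4],[0,0,0,8.4],[0,0,0,8.4],[0,0,0,8.4],[0,0,0,8.4]]' && python3 -m inch '[[0,0,0.03,0],[0,0,0.03,0],[0,0,0.03,0],[0,0,0.025,0],[0,0,0.014,0],[0,0,0,0],[0,0,0,0]]'
python3 -c "
from h import *
print(T().round(4))"
```

```text
t: 8.25
eef_pos: [0.5246, -0.0882, 0.2007]
tool_rot: [-0.0, 0.997, -0.071, -0.001]
contact_force: [0.0, -0.4, 0.2]
gripper_width: 0.348
grasp_force: 0.0
t: 8.95
eef_pos: [0.5258, -0.0882, 0.0735]
tool_rot: [-0.0, 0.998, -0.068, -0.0]
contact_force: [0.3, 0.4, 0.4]
gripper_width: 0.35
grasp_force: 0.0
[[ 9.908e-01 -1.353e-01 -2.000e-04  5.258e-01]
 [-1.353e-01 -9.908e-01  2.000e-04 -8.820e-02]
 [-2.000e-04 -1.000e-04 -1.000e+00  7.350e-02]
 [ 0.000e+00  0.000e+00  0.000e+00  1.000e+00]]
```

```bash
python3 -m inch '[[0,0.001,0.012,0],[0,0,0.012,0],[0,0,0.008,0],[0,0,0.008,0],[0,0,0.006,0],[0,0,0,0],[0,0,0,0]]' && python3 -m inch '[[0.0002,0.005,0,-4],[0.0002,0.005,0,-4],[0.0002,0.005,0,-4],[0.0002,0.005,0,-4],[0.0002,0.005,0,-4],[0.0002,0.005,0,-4],[0.0002,0.005,0,-4],[0.0002,0.005,0,-4],[0.0002,0.005,0,-4],[0.0002,0.005,0,-4],[0,0,0,0],[0,0,0,0]]'
python3 - <<'E'
from m import *
M=T(); print(M.round(4)); im,K,W,c=grab('scene'); save('s3.png',im)
print(cen(im,red,(262,218),30))
save('s3c.png',cv2.resize(im[160:270,210:330],(600,550),interpolation=cv2.INTER_CUBIC))
E
```

```text
t: 9.65
eef_pos: [0.5256, -0.0892, 0.0273]
tool_rot: [-0.0, 0.998, -0.068, -0.0]
contact_force: [0.4, -0.0, -0.1]
gripper_width: 0.355
grasp_force: 0.0
t: 10.85
eef_pos: [0.5363, -0.1372, 0.0276]
tool_rot: [0.0, 0.961, 0.276, 0.0]
contact_force: [-0.9, -0.4, -0.2]
gripper_width: 0.354
grasp_force: 0.0
[[ 8.472e-01  5.313e-01  7.000e-04  5.363e-01]
 [ 5.313e-01 -8.472e-01 -0.000e+00 -1.372e-01]
 [ 5.000e-04  4.000e-04 -1.000e+00  2.760e-02]
 [ 0.000e+00  0.000e+00  0.000e+00  1.000e+00]]Traceback (most recent call last):
  File "<stdin>", line 3, in <module>
  File "m.py", line 4, in cen
    h=cv2.convexHull(np.argwhere(m)[:,::-1].astype(np.int32)); (c,rad)=cv2.minEnclosingCircle(h); e=cv2.fitEllipse(h); return e[0],c,rad
                                                                                                    ~~~~~~~~~~~~~~^^^
cv2.error: OpenCV(4.12.0) /io/opencv/modules/imgproc/src/shapedescr.cpp:361: error: (-201:Incorrect size of input array) There should be at least 5 points to fit the ellipse in function 'fitEllipseNoDirect'
```

```bash
python3 -m inch '[[0.0001,0.005,0,-4],[0.0001,0.005,0,-4],[0.0001,0.005,0,-4],[0.0001,0.005,0,-4],[0.0001,0.005,0,-4],[0.0001,0.005,0,-4],[0.0001,0.005,0,-4],[0.0001,0.005,0,-4],[0.0001,0.005,0,-4],[0.0001,0.005,0,-4],[0.0001,0.005,0,-4],[0,0,0,0]]' && python3 -m inch '[[0,0.002,0,0],[0,0.002,0,0],[0,0.001,0,0],[0,0,0,0]]'
python3 -c "
from h import *
im,K,W,c=grab('scene'); save('s4c.png',cv2.resize(im[160:270,210:330],(600,550),interpolation=cv2.INTER_CUBIC))"
```

```text
t: 12.1
eef_pos: [0.5796, -0.1689, 0.0273]
tool_rot: [0.0, 0.787, 0.617, 0.0]
contact_force: [0.8, -0.2, 0.5]
gripper_width: 0.348
grasp_force: 0.0
t: 12.5
eef_pos: [0.5823, -0.1701, 0.027]
tool_rot: [-0.001, 0.787, 0.617, -0.001]
contact_force: [-5.2, 1.0, 3.4]
gripper_width: 0.353
grasp_force: 2.8
```

View pics/s4c.png

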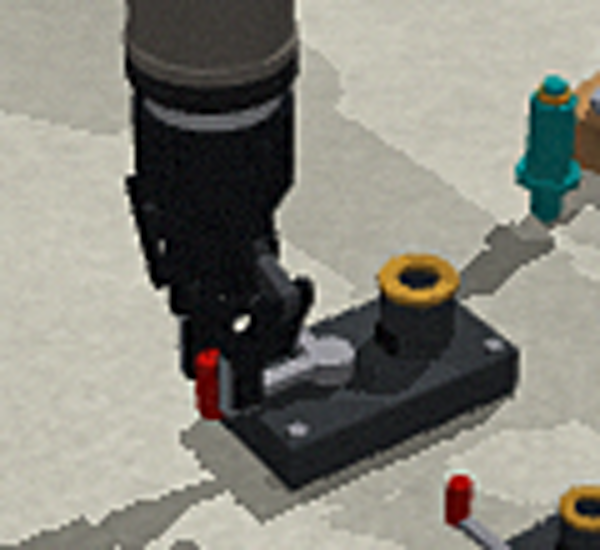

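The lever is at its end stop with a 5 N reaction, and the knob has swung round to point along the block's -y. Next is the holder.

```bash
python3 -m inch '[[0,-0.006,0,0],[0,0,-0.03,0],[0,0,-0.04,0],[0,0,-0.04,0],[0,0,-0.04,0],[0,0,-0.03,-7],[0,-0.004,0,-7],[0.045,-0.004,0,0],[0.045,-0.004,0,0],[0.045,-0.004,0,0],[0.045,-0.004,0,0],[0.045,-0.004,0,0]]' && python3 -m inch '[[0.045,0,0,0],[0.04,0,0,0],[0,0,0,0],[0,0,0,0],[0,0,0,0]]' 0.055
python3 - <<'E'
from h import *
M=T();im,K,W,c=grab('wrist'); save('w5.png',im); np.savez('w5.npz',im=im,K=K,W=W,M=M); print(M.round(4))
E
```

```text
t: 13.75
eef_pos: [0.5533, 0.0582, 0.2076]
tool_rot: [0.001, 0.706, 0.708, 0.001]
contact_force: [-0.2, -0.2, 0.2]
gripper_width: 0.353
grasp_force: 0.0
t: 14.25
eef_pos: [0.5534, 0.1399, 0.2071]
tool_rot: [0.0, 0.706, 0.708, -0.0]
contact_force: [0.5, 0.5, 0.1]
gripper_width: 0.644
grasp_force: 0.0
[[-1.900e-03  1.000e+00  2.000e-04  5.534e-01]
 [ 1.000e+00  1.900e-03 -1.000e-03  1.399e-01]
 [-1.000e-03  2.000e-04 -1.000e+00  2.071e-01]
 [ 0.000e+00  0.000e+00  0.000e+00  1.000e+00]]
```

View pics/w5.png

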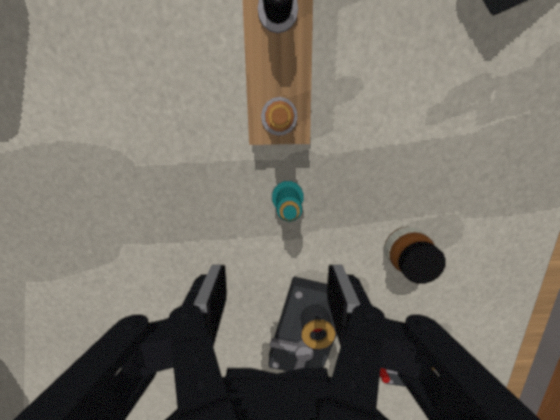

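The brown handle is centred at (280,116) in the stand's near hole, with the spare at (278,8) and the turquoise decoy at (288,200) nearer the fixture.

Run:
```python
from m import *
d=np.load('w5.npz');im,K,W,M=d['im'],d['K'],d['W'],d['M']
hsv=cv2.cvtColor(im,cv2.COLOR_RGB2HSV).astype(int)
h,s,v=[hsv[...,i] for i in range(3)]
yy,xx=np.mgrid[:420,:560];near=np.hypot(xx-280,yy-117)<26
m=(s<70)&near; ys,xs=np.nonzero(m); print(len(xs),xs.min(),xs.max(),ys.min(),ys.max())
m2=near&(s>150); print(m2.sum()); ys,xs=np.nonzero(m2);
hull=cv2.convexHull(np.argwhere(m)[:,::-1].astype(np.int32));e=cv2.fitEllipse(hull);print('flange',e,onz(K,W,*e[0],.041))
for c,z in(((280,116),.091),((280,116),.1)): print(onz(K,W,*c,z))
for r in (110,117,124): print(s[r,258:304:2].tolist())
for nm,u,v0 in (('handle',280,117),):
  print(h[117,258:304:2].tolist())
p=onz(K,W,*e[0],.041)[:2]; print('tool shift',M[:2,:2].T@(p-M[:2,3]))
# refined socket from two-view wrist
```

```text
419 261 297 97 135
429
flange ((278.9020080566406, 115.85323333740234), (36.48217010498047, 38.80914306640625), 1.2652193307876587) [0.55583468 0.22580213 0.041     ]
[0.55642225 0.22539748 0.091     ]
[0.55631265 0.22535163 0.1       ]
[110, 108, 42, 10, 79, 146, 155, 153, 155, 156, 161, 152, 149, 151, 152, 154, 149, 111, 16, 49, 108, 114, 115]
[110, 91, 15, 22, 136, 148, 154, 151, 155, 149, 149, 153, 156, 153, 151, 154, 158, 148, 40, 24, 97, 112, 108]
[110, 107, 70, 10, 19, 130, 155, 153, 158, 151, 153, 149, 157, 156, 157, 161, 114, 30, 12, 80, 111, 112, 118]
[14, 14, 4, 3, 13, 16, 18, 15, 13, 13, 13, 13, 14, 13, 14, 18, 18, 13, 9, 8, 14, 15, 14]
tool shift [0.08586604 0.0026133 ]
```

```bash
python3 -m inch '[[0.043,0.0026,0,0],[0.043,0,0,0],[0,0,0,0],[0,0,0.04,0],[0,0,0.04,0],[0,0,0.03,0],[0,0,0.03,0],[0,0,0.02,0],[0,0,0.015,0],[0,0,0.009,0],[0,0,0,0],[0,0,0,0]]' 0.055 && python3 -m inch '[[0,0,0,0],[0,0,0,0],[0,0,0,0],[0,0,0,0],[0,0,0,0],[0,0,0,0],[0,0,0,0],[0,0,0,0]]' 0 70
```

```text
t: 15.5
eef_pos: [0.556, 0.2275, 0.0241]
tool_rot: [0.0, 0.706, 0.708, 0.001]
contact_force: [-0.4, -0.5, 1.8]
gripper_width: 0.644
grasp_force: 0.0
t: 16.3
eef_pos: [0.5561, 0.2279, 0.0245]
tool_rot: [0.0, 0.706, 0.708, 0.001]
contact_force: [-0.9, -0.5, 6.8]
gripper_width: 0.314
grasp_force: 68.5
```

```bash
python3 -m inch '[[0,0,-0.005,0],[0,0,-0.015,0],[0,0,-0.03,0],[0,0,-0.04,0],[0,0,-0.04,0],[0,0,-0.04,0],[0,0,0,0],[0,0,0,0]]'
python3 - <<'E'
from h import *
ims=[]
for n in('scene','side'):
    M=T();im,K,W,c=grab(n); np.savez(n+'6.npz',im=im,K=K,W=W,M=M); C=np.linalg.inv(W)@M@[0,0,0,1]; q=K@[C[0],-C[1],-C[2]]; u,v=(q[:2]/q[2]).astype(int); print(n,u,v)
    x0,y0=u-30,v-35; ims.append(cv2.resize(im[y0:y0+80,x0:x0+60],(390,520),interpolation=cv2.INTER_CUBIC)); print(x0,y0)
save('g6.png',np.hstack(ims)); print(M.round(4))
E
```

```text
t: 17.1
eef_pos: [0.5556, 0.2276, 0.1947]
tool_rot: [0.001, 0.706, 0.708, 0.001]
contact_force: [0.6, -1.1, -2.1]
gripper_width: 0.309
grasp_force: 69.1
scene 338 134
308 99
side 214 251
184 216
[[-3.800e-03  1.000e+00 -2.000e-04  5.549e-01]
 [ 1.000e+00  3.800e-03 -8.000e-04  2.269e-01]
 [-8.000e-04 -2.000e-04 -1.000e+00  1.932e-01]
 [ 0.000e+00  0.000e+00  0.000e+00  1.000e+00]]
```

View pics/g6.png

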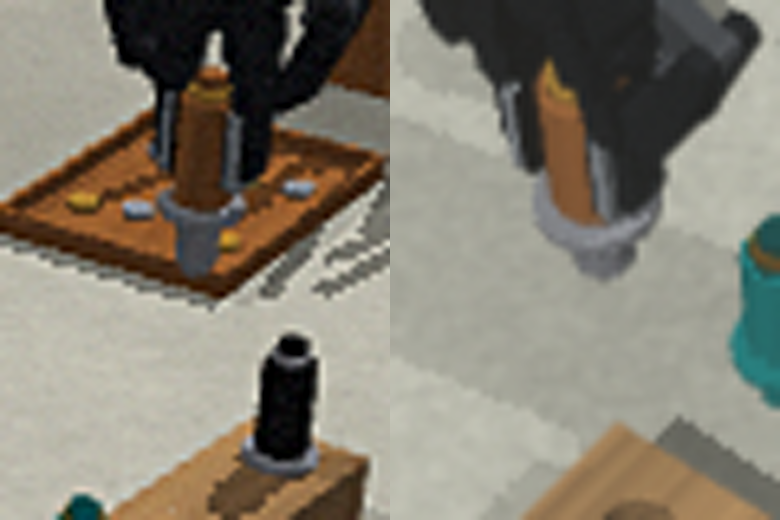

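The holder is held upright and is clear of the stand. I'll move it above the socket.

```bash
python3 -m inch '[[-0.02,0.004,0,0],[-0.04,0.008,0,0],[-0.045,0.009,0,0],[-0.045,0.009,0,0],[-0.045,0.009,0,0],[-0.045,0.009,0,0],[-0.03,0.005,0,0],[0,0,0,0],[0,0,0.02,0],[0,0,0.03,0],[0,0,0.02,0],[0,0,0,0]]' && python3 -m inch '[[0,0,0,0],[0,0,0,0],[0,0,0,0]]'
python3 - <<'E'
from h import *
for n in('wrist','scene','side'):
    M=T();im,K,W,c=grab(n); np.savez(n+'7.npz',im=im,K=K,W=W,M=M)
    C=np.linalg.inv(W)@[.608,-.0436,.09,1]; q=K@[C[0],-C[1],-C[2]]; u,v=(q[:2]/q[2]).astype(int); print(n,u,v)
    if n=='wrist': x0,y0,w=u-60,v-60,120
    else: x0,y0,w=u-22,v-30,44
    h=int(w*1.4); print(x0,y0,w); s=cv2.resize(im[max(y0,0):y0+h,x0:x0+w],None,fx=264/w,fy=264/w,interpolation=cv2.INTER_CUBIC); 
    s=np.vstack([s,np.zeros((max(0,370-s.shape[0]),s.shape[1],3),np.uint8)])[:370]
    ims=s if n=='wrist' else np.hstack([ims,s])
save('g7.png',ims); print(M.round(4))
E
```

```text
t: 18.4
eef_pos: [0.6059, -0.042, 0.119]
tool_rot: [-0.003, 0.705, 0.709, -0.003]
contact_force: [-0.1, -0.2, -2.1]
gripper_width: 0.312
grasp_force: 69.2
t: 18.7
eef_pos: [0.6102, -0.042, 0.1245]
tool_rot: [0.001, 0.706, 0.709, 0.001]
contact_force: [-0.7, -0.2, -2.0]
gripper_width: 0.312
grasp_force: 69.2
wrist 273 237
213 177 120
scene 293 208
271 178 44
side 275 202
253 172 44
[[-3.700e-03  1.000e+00  1.500e-03  6.099e-01]
 [ 1.000e+00  3.700e-03 -1.000e-04 -4.220e-02]
 [-1.000e-04  1.500e-03 -1.000e+00  1.242e-01]
 [ 0.000e+00  0.000e+00  0.000e+00  1.000e+00]]
```

View pics/g7.png

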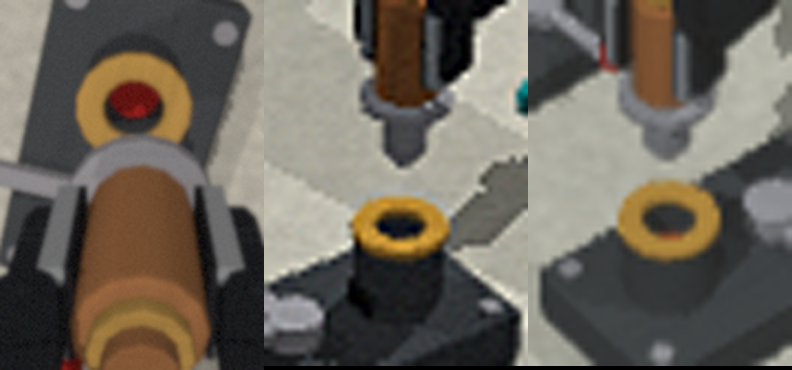

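The hanging holder sits nearly above the bore. From this I get scene flange u≈294.9 against collar 293.7, side 276.0 against 276.6, and wrist flange ≈276.6 against collar 273.7.

Run:
```python
from m import *
from scipy.optimize import least_squares
D={n:np.load(n+'7.npz') for n in('wrist','scene','side')}
def u(n,p):
    d=D[n];W=d['W'] if n!='wrist' else d['W']; C=np.linalg.inv(W)@np.r_[p,1];q=d['K']@[C[0],-C[1],-C[2]];return q[:2]/q[2]
def masked(n,lo=None):
    im=D[n]['im'];return im
for n,near,r in(('scene',(293.7,215.7),12),('side',(276.6,208.5),12),('wrist',(273.7,226),32)):
    try: c=cen(D[n]['im'],gold,near,r); print(n,c[0], onz(D[n]['K'],D[n]['W'],*c[0],.07)[:2])
    except Exception as e: print(n,e)
def solve(z,us,ns): return least_squares(lambda p:[u(n,[p[0],p[1],z])[0]-a for n,a in zip(ns,us)],[.608,-.043]).x
two=['scene','side']
z=D['wrist']['M'][2,3]
f=solve(z+.0135,[294.9,276.0],two); t=solve(z-.012,[294.3,276.1],two); c=solve(.07,[293.75,276.6],two)
print('flange',f,'tip',t,'collar',c,'tcp',D['wrist']['M'][:2,3])
M=D['wrist']['M']
for p in([*M[:2,3],z+.0165],): print('pred flange in wrist',u('wrist',p),u('scene',p),u('side',p))
print('pred collar wrist',u('wrist',[.608,-.0436,.07]))
```

```text
scene (293.3643798828125, 215.60305786132812) [ 0.61033283 -0.04676021]
side (276.16650390625, 208.36166381835938) [ 0.60553703 -0.04262905]
wrist (273.69989013671875, 227.87013244628906) [ 0.60781214 -0.04371379]
flange [0.55033923 0.03019972] tip [0.56384469 0.01219431] collar [0.54929988 0.02946449] tcp [ 0.61018453 -0.04197598]
pred flange in wrist [276.92843941 268.40129852] [295.25373805 192.34823247] [274.40735791 186.9016505 ]
pred collar wrist [273.92831379 227.74133287]
```

Run:
```python
from m import *
D={n:np.load(n+'7.npz') for n in('scene','side')}
def u(n,p):
    d=D[n];C=np.linalg.inv(d['W'])@np.r_[p,1];q=d['K']@[C[0],-C[1],-C[2]];return q[0]/q[2]
z=.1242
for n,fl,tp,co in(('scene',294.9,294.3,293.75),('side',276.0,276.1,276.6)):
    a=u(n,[.608,-.0437,.07]); g=np.array([u(n,[.609,-.0437,z+.0135]),u(n,[.608,-.0427,z+.0135])])-u(n,[.608,-.0437,z+.0135])
    print(n,'aligned rel flange',u(n,[.608,-.0437,z+.0135])-a,'seen',fl-co,'tip',u(n,[.608,-.0437,z-.012])-a,tp-co,'px/mm',g)
```

```text
scene aligned rel flange 0.72306423588185 seen 1.1499999999999773 tip 0.4449718080408047 0.5500000000000114 px/mm [0.29990994 0.2447332 ]
side aligned rel flange -0.07893410579868032 seen -0.6000000000000227 tip -0.0484929721512799 -0.5 px/mm [-0.32896525 -0.25129636]
```

```bash
python3 -m inch '[[0.0005,-0.0022,0.01,0],[0,0,0.01,0],[0,0,0.006,0],[0,0,0,0],[0,0,0.003,0],[0,0,0.003,0],[0,0,0.003,0],[0,0,0.003,0],[0,0,0,0],[0,0,0,0]]'
```

```text
t: 19.85
eef_pos: [0.6072, -0.0418, 0.0853]
tool_rot: [-0.0, 0.706, 0.708, 0.0]
contact_force: [0.2, 0.6, -1.7]
gripper_width: 0.311
grasp_force: 69.2
```

```bash
python3 -m inch '[[0,0,0.003,0],[0,0,0.003,0],[0,0,0.003,0],[0,0,0.003,0],[0,0,0.002,0],[0,0,0,0],[0,0,0,0]]'
```

```text
t: 20.55
eef_pos: [0.6072, -0.0418, 0.0713]
tool_rot: [-0.0, 0.706, 0.708, 0.0]
contact_force: [-0.8, -0.4, -1.5]
gripper_width: 0.314
grasp_force: 69.2
```

```bash
python3 -m inch '[[0,0,0.002,0],[0,0,0.002,0],[0,0,0.002,0],[0,0,0,0],[0,0,0,0]]'; python3 -m inch '[[0,0,0.002,0],[0,0,0.001,0],[0,0,0.001,0],[0,0,0,0],[0,0,0,0]]' - 90
```

```text
t: 21.05
eef_pos: [0.6076, -0.0418, 0.0658]
tool_rot: [0.0, 0.706, 0.708, 0.0]
contact_force: [-1.5, -1.1, 5.6]
gripper_width: 0.31
grasp_force: 69.2
t: 21.55
eef_pos: [0.6076, -0.0417, 0.0621]
tool_rot: [0.0, 0.706, 0.708, 0.0]
contact_force: [-2.7, -0.2, 7.8]
gripper_width: 0.312
grasp_force: 87.9
```

```bash
python3 -m inch '[[0,0,0.001,0],[0,0,0.001,0],[0,0,0,0],[0,0,0,0]]'; python3 -m inch '[[0,0,0.0005,0],[0,0,0.0005,0],[0,0,0,0],[0,0,0,0],[0,0,0,0]]'
```

```text
t: 21.95
eef_pos: [0.6076, -0.0417, 0.0602]
tool_rot: [0.0, 0.706, 0.708, 0.0]
contact_force: [-2.1, 0.2, 9.2]
gripper_width: 0.309
grasp_force: 88.0
t: 22.45
eef_pos: [0.6076, -0.0418, 0.0596]
tool_rot: [0.001, 0.706, 0.708, 0.0]
contact_force: [-2.9, -0.0, 10.3]
gripper_width: 0.308
grasp_force: 88.2
```

```bash
python3 -m inch '[[0,0,0.0005,0],[0,0,0.0005,0],[0,0,0,0],[0,0,0,0],[0,0,0,0]]'; python3 -m inch '[[0,0,0.0005,0],[0,0,0,0],[0,0,0,0],[0,0,0,0]]'
```

```text
t: 22.95
eef_pos: [0.6077, -0.0418, 0.0595]
tool_rot: [0.001, 0.706, 0.708, -0.0]
contact_force: [-5.6, -1.4, 18.1]
gripper_width: 0.31
grasp_force: 89.0
t: 23.35
eef_pos: [0.6077, -0.0418, 0.0595]
tool_rot: [0.001, 0.706, 0.708, -0.0]
contact_force: [-8.4, -1.7, 22.8]
gripper_width: 0.306
grasp_force: 89.4
```

```bash
python3 -m inch '[[0,0,0.0002,0],[0,0,0,0],[0,0,0,0],[0,0,0,0],[0,0,0,0],[0,0,0,0]]'; python3 -c "
from station import bot
print(bot.hand_in())"
```

```text
t: 23.95
eef_pos: [0.6077, -0.0418, 0.0595]
tool_rot: [0.001, 0.706, 0.708, -0.0]
contact_force: [-8.5, -1.6, 24.4]
gripper_width: 0.307
grasp_force: 89.4
the job is handed in; nothing more can be done
None
```

I opened the cam lever to its stop, then pushed the gold-ring holder into the socket until the flange sat on the brass collar. I handed it in at about 24 s, still gripped and pressed down, with an estimated 15 N on the collar; the hand-in returned no verdict.

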